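Fetch the tea tin from the back of the welcome tray

TASK

On the hotel room's black welcome tray the metal tea tin is boxed in by the water bottle, the white cup and the sugar jar: first clear all three onto the grey desk pad, standing, then set the tin in the middle of the round cork trivet, and only then put the three back, each in the middle of the very coaster it came from. Keep all four upright throughout and leave the blue bud vase as it stands.

Things in the scene. Friction and masses are not known exactly. Their poses are not given: they have to be found in the camera images.
- bottle_center (a point): Small clear water bottle with paper label and white cap, 120 mm tall, 0.22 kg: body 58 mm across up to 85 mm, then a shoulder that narrows to the 29 mm wide cap (100 to 120 mm up). The point is on its axis, half-way up (60 mm above its foot); grip the body 5 to 20 mm above this point so that the cap stays clear of the gripper. z along its axis.
- cup_center (a point): White ceramic cup without handle, open upwards, 76 mm tall, 54 mm wide at the foot, about 64 mm at mid-height, 66 mm at the rim, wall 4 mm, 0.17 kg. The point is on its axis, half-way up (38 mm above its foot). z along its axis.
- jar_center (a point): Squat amber glass sugar jar with a flat round wooden lid fixed on it, a plain cylinder 60 mm across and 68 mm tall in all (lid from 56 mm up), 0.2 kg. The point is on its axis, half-way up (34 mm above its foot). z along its axis.
- tin_center (a point): Plain metal cylindrical tea tin, 58 mm across, 70 mm tall, 0.16 kg, standing on the floor of the black tray (6 mm above the table; tray rim 12 mm high). About 9 mm behind it stands an upright wooden panel, 70 mm wide, top 61 mm above the table. The point is on the tin's axis, half-way up (35 mm above its foot). z along its axis.
- coaster_bottle: Round light-wood coaster fixed on the tray, 68 mm across, 3 mm thick, top 9 mm above the table: the one under the bottle at the start. The three look alike; one lies in front of the tin (away from its panel), one to its left, one to its right, in any order, each about 75 mm from its axis; left, tin and right are in line. Origin: centre of its underside, z up.
- coaster_cup: Round light-wood coaster fixed on the tray, 68 mm across, 3 mm thick, top 9 mm above the table: the one under the cup at the start. The three look alike; one lies in front of the tin (away from its panel), one to its left, one to its right, in any order, each about 75 mm from its axis; left, tin and right are in line. Origin: centre of its underside, z up.
- coaster_jar: Round light-wood coaster fixed on the tray, 68 mm across, 3 mm thick, top 9 mm above the table: the one under the jar at the start. The three look alike; one lies in front of the tin (away from its panel), one to its left, one to its right, in any order, each about 75 mm from its axis; left, tin and right are in line. Origin: centre of its underside, z up.
- pad: Grey flat desk pad fixed on the table, 140 mm along its x, 240 mm along its y, 6 mm thick: the side area, empty at the start. Origin: centre of its underside, z up.
- trivet: Round cork trivet fixed on the table, 110 mm across, 8 mm thick, empty at the start. Origin: centre of its underside, z up.
- vase_center (a point): Blue ceramic bud vase, 54 mm across at its widest, with a narrow neck, 110 mm tall, 0.25 kg, standing on the table straight ahead of the robot and nearer to it than tray, pad and trivet, to be left alone. The point is on its axis, half-way up (55 mm above the table).

How it is judged:
By the outcome, as a careful person would: the job done as asked, in the order asked, and still so for the second after the job is handed in, with the robot touching nothing.
It also fails if it takes over 144 s, if anything falls off the work surface, if the arm or the gripper's body presses on something with over 40 N, if the wrist force passes 120 N, or if a joint passes its speed limit or range.

ROBOT

A 7-joint arm with a two-finger parallel gripper is mounted at the origin on the work surface. World frame = base frame: x ahead of the robot, y to its left, z up, the work surface at z = 0. Lengths are in m, angles in rad, forces in N, time in s.
With the tool pointing down it reaches from about 0.425 to 0.925 m from the base axis. Payload 6.8 kg.
Tool frame: the origin (TCP) lies on the centre line of the jaws, within the pads' length; the fingertips stand bot.tip_reach ahead of it and the grasp point (between the pads) lies 3 mm ahead of it (bot.tip_reach is the distance from the TCP to the fingertips, in m); z points along the fingers, y is the line along which they close (so a half turn about z gives the same grasp; the last joint's range is limited). The gripper opens to 85 mm and grips with 20 to 120 N. Pads are 22 mm wide; open, the fingers measure 114 mm over their backs; the gripper's body (76 mm by 85 mm) begins 54 mm behind the grasp point. The pads swing forward as they close: fully open they stand 13 mm farther back than shut.
Start: joints at [1.112, 0.477, 0.022, 1.555, -0.011, 1.109, -0.083], TCP at [0.232, -0.634, 0.233] pointing down, gripper open.
Joint ranges: [-2.96, 2.96], [-0.34, 2.1], [-1.41, 1.46], [0.24, 2.44], [-1.37, 4.51], [0.17, 1.92], [-2.96, 2.96]. Speed limits (rad/s): [2.39, 2.39, 3.14, 3.14, 3.14, 3.14, 3.14].

INTERFACE

Orientations are given as a unit quaternion [w, x, y, z].
In Python, from station import bot gives the robot as it stands.
- The arm moves only by the tool jog_arm, never from a script. Its argument "deltas" is a list of rows, each a list of 7 numbers: the shift along the world's x, y, z in m, then the turn, a rotation vector about the world's x, y, z in rad, then the opening, from 0 (shut) to 1 (fully open). In form: [[x, y, z, rx, ry, rz, grip], ...]. A call has 1 to 10 rows; each row shifts and turns the commanded pose from where the row before left it; what a row does not reach is not made up. A row lasts 1/10 s, in which the tool goes at most 50 mm and 8.59 degrees, less where a joint would pass 70% of its speed; a pose out of reach is approached as far as the arm can. A call with a gripper value outside its range is refused whole. The fingers move at their own pace and stop on an object; "newtons" is the grip in N (left out, the last holds). Time passes only in rows, so rows that do not move let the fingers close. It gives the time, the measured TCP pose, the force, the opening and the grip force at its end, in the units of the state.
- bot.get_obs(): the state, without advancing time (a new reading comes with each control period).
- bot.read_camera(name): name is "side" or "top" or "wrist"; returns a dict with "img" (420x560x3 uint8, red, green, blue), "K" (3x3 intrinsics, pixels), "eye" and "attitude" of the camera in the world. Camera axes: x right, y down, z forward; pixel columns grow to the right and rows downward; lengths in m; the calibration is good to about 2 mm. A picture is of the moment at which its call begins. There is no depth.
- bot.hand_in(): hands the job in; it is judged then, once.
The state is a dict: "t": time; "q": joint angles; "joint_vel": joint speeds; "joint_torque": joint torques, N m; "eef_pos": TCP position; "tool_rot": TCP orientation; "contact_force": force on the tool from outside, world axes, zero at the start; "torque": the same for the moment, N m; "gripper_width": opening from 0.0 (shut) to 1.0 (fully open); "grasp_force": force on a finger pad.
Only numpy, scipy, OpenCV 4.12 (cv2) and the standard library are available. Lean on these libraries where they do the work, as an engineer would, in place of code of your own. Each camera call takes 0.05 s, during which the arm holds its last target. There are 200 camera calls.

## Working session

There is one attempt and no reset: what is moved stays moved. The work goes in short steps, Python scripts to look and compute and a tool call to move; the robot and the scene stay as the last step left them, time stands still between calls to the robot, and variables do not carry over. Pictures are saved under pics/ and viewed, at most 14 in all, crops included, and the job is handed in when it is done.

Besides the shell and the picture viewer there is one more tool, called after ">>>" as name(argument=value, ...) on one line, values as JSON. jog_arm: Moves the arm, as the interface text tells. Its arguments: {"type":"object","properties":{"deltas":{"type":"array"},"newtons":{"type":"number"}},"required":["deltas"]}

```bash
mkdir -p pics; ls; python3 - <<'E'
from station import bot
import cv2
o=bot.get_obs();print(o,bot.tip_reach)
for n in("top","side"):
    c=bot.read_camera(n);print(n,c["K"],c["eye"],c["attitude"]);cv2.imwrite(f"pics/{n}0.png",c["img"][:,:,::-1])
E
```

```text
pics
{'t': 0.0, 'q': array([ 1.11187831,  0.47780439,  0.02235657,  1.55643425, -0.01147883,
        1.1093094 , -0.08312005]), 'joint_vel': array([-3.68732510e-04, -1.95460586e-03,  3.31005455e-04,  1.18945931e-03,
        2.24390477e-04, -5.07287140e-06, -2.31046635e-04]), 'joint_torque': array([ 3.31865604e-04, -5.96441960e+01,  1.60829745e+00, -2.81195372e+01,
        1.25467975e-02,  9.21240920e-03, -1.95803676e-05]), 'eef_pos': array([ 0.23174501, -0.63334937,  0.23153044]), 'tool_rot': array([-8.81714390e-04,  9.84655164e-01,  1.74508948e-01, -2.38810498e-04]), 'contact_force': array([-0.0311576 , -0.3642116 , -0.28662045]), 'torque': array([ 0.04293189, -0.05465946, -0.03504535]), 'grasp_force': 0.0, 'gripper_width': 0.9994970382912443} 0.022
top [[379.61758733   0.         273.46410108]
 [  0.         379.61758733 201.54723146]
 [  0.           0.           1.        ]] [ 0.33013761 -0.01505918  0.96199921] [-0.08030709  0.72014322 -0.68536752  0.07222103]
side [[417.028368     0.         283.65283056]
 [  0.         417.028368   218.71488545]
 [  0.           0.           1.        ]] [0.39742202 0.80282078 0.62328656] [ 0.02292099 -0.06173694  0.88250159 -0.46567599]
```

View pics/top0.png

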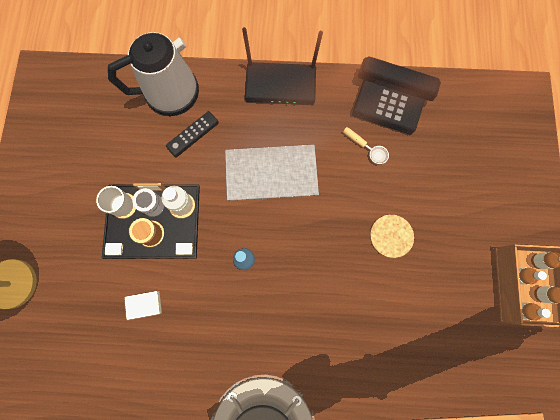

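View pics/side0.png

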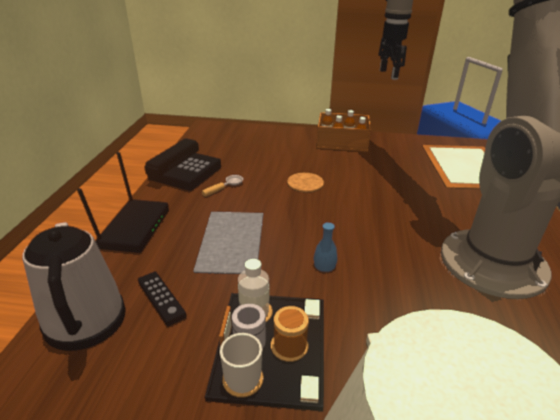

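The top view shows the cup at px (110,198), tin (146,202), bottle (178,200), jar (142,232) on the tray, pad (272,172), trivet (392,236) and vase (243,259). The side view agrees: the bottle is at the robot's right, the cup at the left, and the jar in front.

```bash
cat > h.py <<'E'
import numpy as np,cv2
from scipy.spatial.transform import Rotation as R
from station import bot
def rot(q): return R.from_quat(np.r_[q[1:],q[0]]).as_matrix()
def ray(c,uv,z):
    d=rot(c["attitude"])@np.linalg.inv(c["K"])@np.r_[uv,1.]
    e=np.array(c["eye"]); return e+d*(z-e[2])/d[2]
def proj(c,P):
    p=(np.atleast_2d(P)-c["eye"])@rot(c["attitude"]); p=p@np.array(c["K"]).T
    return p[:,:2]/p[:,2:]
def circ(x,y,r,z):
    a=np.linspace(0,2*np.pi,60); return np.c_[x+r*np.cos(a),y+r*np.sin(a),z+0*a]
def draw(img,c,x,y,r,z,s,o,col=(0,255,0)):
    p=(proj(c,circ(x,y,r,z))-o+.5)*s; cv2.polylines(img,[np.round(p).astype(int)],True,col,1)
E
python3 - <<'E'
from h import *
c=bot.read_camera("top");im=c["img"]
hsv=cv2.cvtColor(im,cv2.COLOR_RGB2HSV)
for n,m,(x0,x1,y0,y1),z in (("trivet",hsv[...,2]>150,(350,430,200,270),.008),("pad",(hsv[...,1]<60)&(hsv[...,2]>90),(205,335,135,210),.006),("tray",hsv[...,2]<60,(90,212,172,270),.009),("vase",(hsv[...,0]>90)&(hsv[...,0]<125)&(hsv[...,1]>90),(220,265,235,280),.055)):
    k=np.zeros(m.shape,np.uint8);k[y0:y1,x0:x1]=m[y0:y1,x0:x1]
    cs,_=cv2.findContours(k,0,2);h=max(cs,key=cv2.contourArea)
    rr=cv2.minAreaRect(cv2.convexHull(h));b=cv2.boxPoints(rr)
    W=np.array([ray(c,p,z)[:2] for p in b]);print(n,rr,ray(c,rr[0],z).round(4),W.round(4).tolist(),np.linalg.norm(np.diff(W,axis=0),axis=1).round(4))
s=6;o=np.array([90,170])
z=cv2.resize(im[170:270,90:215],None,fx=6,fy=6,interpolation=cv2.INTER_CUBIC)
cv2.imwrite("pics/top1.png",z[:,:,::-1])
d=bot.read_camera("side")["img"]
cv2.imwrite("pics/side1.png",cv2.resize(d[250:410,195:345],None,fx=3.7,fy=3.7,interpolation=cv2.INTER_CUBIC)[:,:,::-1])
E
```

```text
trivet ((379.59967041015625, 230.02359008789062), (70.983642578125, 48.16747283935547), 13.324529647827148) [ 0.4788 -0.2704  0.008 ] [[0.4352, -0.1698], [0.5572, -0.1968], [0.523, -0.3726], [0.4032, -0.3413]] [0.1249 0.1791 0.1239]
pad ((271.00518798828125, 172.0879364013672), (50.91199493408203, 91.84123992919922), 86.633544921875) [0.6184 0.0117 0.006 ] [[0.6752, 0.1407], [0.7021, -0.1024], [0.5632, -0.1138], [0.5374, 0.1222]] [0.2446 0.1393 0.2374]
tray ((114.14827728271484, 227.97930908203125), (17.440441131591797, 29.067401885986328), 3.3664605617523193) [0.4507 0.4017 0.009 ] [[0.4142, 0.4208], [0.4883, 0.4272], [0.4878, 0.3822], [0.4138, 0.3765]] [0.0744 0.045  0.0743]
vase ((246.3103485107422, 267.7758483886719), (1.6712579727172852, 10.770329475402832), 68.19859313964844) [0.3662 0.0563 0.055 ] [[0.3628, 0.0687], [0.3732, 0.0457], [0.3697, 0.044], [0.3592, 0.0669]] [0.0252 0.0039 0.0252]
```

View pics/top1.png

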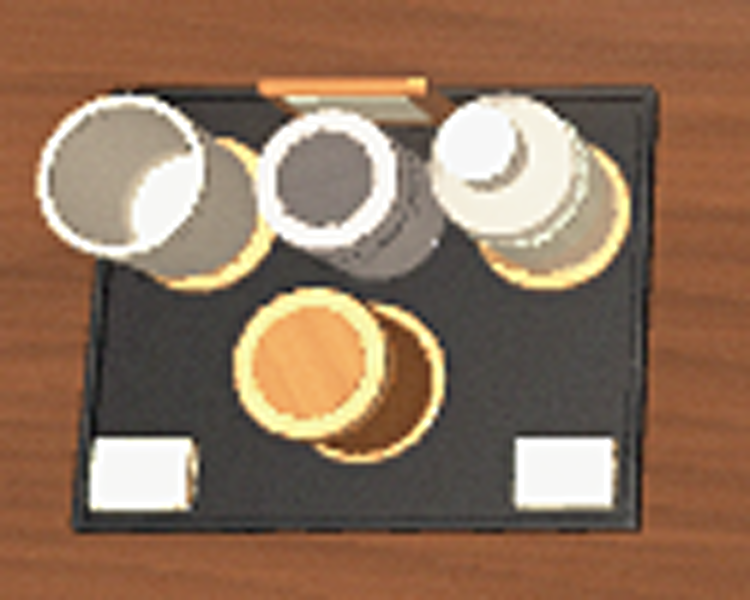

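View pics/side1.png

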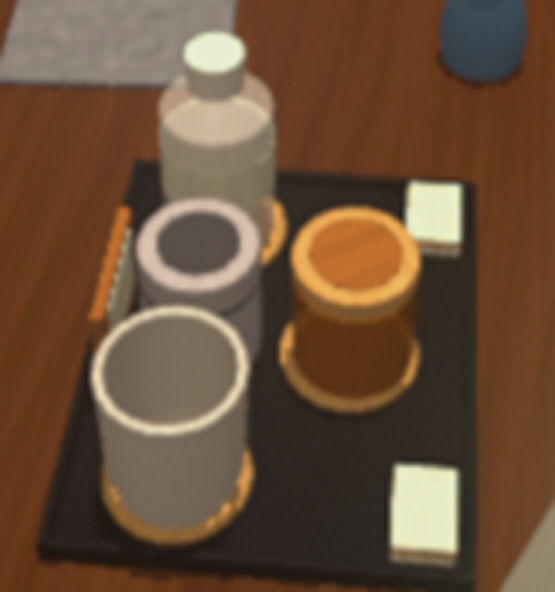

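```bash
python3 - <<'E'
from h import *
from scipy.optimize import least_squares
T=bot.read_camera("top");S=bot.read_camera("side")
t=lambda u,v:np.array([90+(u+.5)/6-.5,170+(v+.5)/6-.5]); s=lambda u,v:np.array([195+(u+.5)/3.7-.5,250+(v+.5)/3.7-.5])
for n,a,b,z in(("cup",t(121,175),s(171,368),.085),("tin",t(328,180),s(199,245),.076),("bottle",t(482,145),s(214,53),.129),("jar",t(311,363),s(356,257),.077)):
    print(n,ray(T,a,z).round(4),ray(S,b,z).round(4))
im=T["img"];hsv=cv2.cvtColor(im,cv2.COLOR_RGB2HSV)
m=(hsv[...,2]>150);k=np.zeros(m.shape,np.uint8);k[205:265,364:422]=m[205:265,364:422]
k=cv2.morphologyEx(k,cv2.MORPH_OPEN,np.ones((5,5)));h=max(cv2.findContours(k,0,2)[0],key=cv2.contourArea)
e=cv2.fitEllipse(cv2.convexHull(h));print("triv",e,ray(T,e[0],.008))
hs=cv2.cvtColor(S["img"],cv2.COLOR_RGB2HSV);m=(hs[...,2]>120)&(hs[...,0]<18);k=np.zeros(m.shape,np.uint8);k[165:200,280:332]=m[165:200,280:332]
h=max(cv2.findContours(k,0,2)[0],key=cv2.contourArea);e=cv2.fitEllipse(cv2.convexHull(h));print("triv side",e,ray(S,e[0],.008))
# vase top/pad
print("vase",ray(T,(241,257),.11),ray(S,(327,228),.11),ray(S,(326,268),0.0))
print("tray corners",[ray(T,t(*p),.012).round(4).tolist() for p in((100,90),(655,90),(638,528),(75,528))])
print("panel top",[ray(T,t(*p),.061).round(4).tolist() for p in((258,80),(427,78))])
print("coasters (outer pts)",[ray(T,t(*p),.009).round(4).tolist() for p in((445,380),(365,463),(630,205),(548,290),(200,292),(278,205))])
E
```

```text
cup [0.5102 0.3887 0.085 ] [0.5099 0.391  0.085 ]
tin [0.5141 0.3097 0.076 ] [0.5138 0.3138 0.076 ]
bottle [0.5193 0.2339 0.129 ] [0.5199 0.2387 0.129 ]
jar [0.4403 0.307  0.077 ] [0.4402 0.3113 0.077 ]
triv ((392.04705810546875, 235.6360321044922), (42.242698669433594, 44.915809631347656), 132.7495880126953) [ 0.46604429 -0.30148255  0.008     ]
triv side ((305.1210632324219, 181.2029571533203), (19.30556869506836, 37.4241828918457), 92.92724609375) [ 0.46621285 -0.29682715  0.008     ]
vase [0.3870609  0.06537782 0.11      ] [0.39121336 0.07925251 0.11      ] [0.38510234 0.08022313 0.        ]
tray corners [[0.5622, 0.4368, 0.012], [0.5739, 0.1968, 0.012], [0.3866, 0.1865, 0.012], [0.375, 0.42, 0.012]]
panel top [[0.5576, 0.3492, 0.061], [0.5619, 0.2799, 0.061]]
coasters (outer pts) [[0.4444, 0.2743, 0.009], [0.408, 0.3038, 0.009], [0.5234, 0.2034, 0.009], [0.4848, 0.2348, 0.009], [0.4767, 0.3828, 0.009], [0.516, 0.3544, 0.009]]
```

Fused positions (both cameras): cup (.510,.390), tin (.514,.312), bottle (.5195,.237), jar (.440,.309), trivet (.466,-.299), pad (.620,.014), tray yaw about 0.062. I'll take the jar first and look with the wrist camera on the way.

>>> jog_arm(deltas=[[0.02,0.025,0.004,0,0,-0.03,1],[0.03,0.037,0.008,0,0,-0.03,1],[0.03,0.037,0.008,0,0,-0.03,1],[0.03,0.037,0.008,0,0,-0.03,1],[0.03,0.037,0.008,0,0,-0.03,1],[0.03,0.037,0.004,0,0,-0.03,1],[0.03,0.037,0,0,0,-0.03,1],[0.03,0.037,0,0,0,-0.03,1],[0.03,0.037,0,0,0,-0.03,1],[0.01,0.045,0,0,0,-0.02,1]], newtons=40)

```text
t: 1.3
eef_pos: [0.5045, -0.2662, 0.2725]
tool_rot: [0.0, 1.0, 0.03, 0.001]
contact_force: [0.4, -0.2, 0.0]
gripper_width: 1.004
grasp_force: 0.0
```

>>> jog_arm(deltas=[[0.01,0.045,0,0,0,0,1],[0.01,0.045,0,0,0,0,1],[0.01,0.045,0,0,0,0,1],[0,0.045,0,0,0,0,1],[0,0.045,0,0,0,0,1],[0,0.045,0,0,0,0,1],[-0.01,0.045,0,0,0,0,1],[-0.01,0.045,0,0,0,0,1],[-0.01,0.045,0,0,0,0,1],[-0.01,0.045,0,0,0,0,1]])

```text
t: 2.3
eef_pos: [0.4914, 0.1837, 0.2728]
tool_rot: [0.0, 1.0, 0.03, 0.0]
contact_force: [0.6, 0.5, 0.0]
gripper_width: 1.004
grasp_force: 0.0
```

>>> jog_arm(deltas=[[-0.02,0.04,0,0,0,0,1],[-0.02,0.04,0,0,0,0,1],[-0.02,0.03,0,0,0,0,1],[0,0,0,0,0,0,1],[0,0,0,0,0,0,1]])

```text
t: 2.8
eef_pos: [0.4316, 0.2926, 0.2726]
tool_rot: [0.0, 1.0, 0.031, 0.0]
contact_force: [0.9, -0.4, -0.8]
gripper_width: 1.001
grasp_force: 0.0
```

```bash
python3 - <<'E'
from h import *
o=bot.get_obs();print(o["t"],o["eef_pos"],o["tool_rot"],o["q"].round(2),o["contact_force"])
c=bot.read_camera("wrist");print(c["K"],c["eye"],c["attitude"]);cv2.imwrite("pics/w0.png",c["img"][:,:,::-1])
im=c["img"].copy()
for x,y,r,z in((.51,.39,.033,.085),(.514,.312,.029,.076),(.5195,.237,.0145,.129),(.44,.309,.03,.077)): draw(im,c,x,y,r,z,1,np.zeros(2))
cv2.imwrite("pics/w0o.png",im[:,:,::-1])
E
```

```text
2.8 [0.43155619 0.29259399 0.27255882] [1.09606919e-04 9.99505239e-01 3.14523717e-02 1.14213224e-04] [-0.31  0.22 -0.47  1.85  0.11  1.1  -2.33] [ 0.92849565 -0.4295166  -0.75493028]
[[343.01291693   0.         275.41113166]
 [  0.         343.01291693 210.24949202]
 [  0.           0.           1.        ]] [0.50512842 0.29768793 0.41434247] [ 0.10429025  0.72103731 -0.67779654 -0.09909891]
```

View pics/w0o.png

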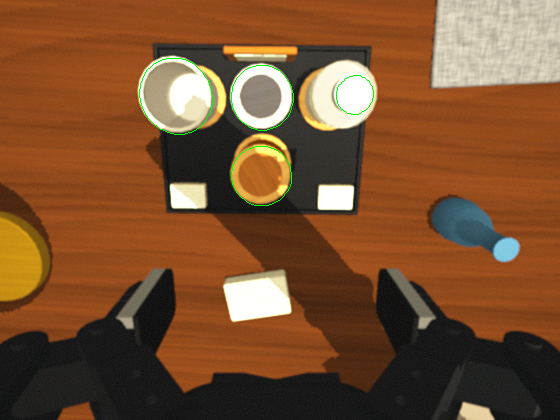

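The overlay of predicted circles matches the wrist view within a pixel or so (jar lid at (261,175), tin (261,96), bottle cap (354,95), cup (177,95)). Now I'll descend on the jar.

>>> jog_arm(deltas=[[0.0042,0.008,-0.03,0,0,0,1],[0.0042,0.008,-0.04,0,0,0,1],[0,0,-0.045,0,0,0,1],[0,0,-0.04,0,0,0,1],[0,0,-0.035,0,0,0,1],[0,0,-0.025,0,0,0,1],[0,0,-0.01,0,0,0,1],[0,0,0,0,0,0,1],[0,0,0,0,0,0,0.5],[0,0,0,0,0,0,0.5]], newtons=40)

```text
t: 3.85
eef_pos: [0.4416, 0.3087, 0.0491]
tool_rot: [-0.001, 1.0, 0.03, 0.001]
contact_force: [-2.2, -2.4, 31.0]
gripper_width: 0.691
grasp_force: 30.4
```

>>> jog_arm(deltas=[[0,0,0,0,0,0,0.4],[0,0,0,0,0,0,0.4],[0,0,0,0,0,0,0.4],[0,0,0,0,0,0,0.4]])

```text
t: 4.25
eef_pos: [0.4417, 0.3088, 0.0493]
tool_rot: [-0.001, 1.0, 0.03, 0.001]
contact_force: [0.1, -1.7, 6.2]
gripper_width: 0.69
grasp_force: 43.4
```

>>> jog_arm(deltas=[[0,0,0.015,0,0,0,0.4],[0,0,0.035,0,0,0,0.4],[0,0,0.05,0,0,0,0.4],[0,0,0.05,0,0,0,0.4],[0.0155,-0.031,0,0,0,0.131,0.4],[0.0155,-0.031,0,0,0,0.131,0.4],[0.0155,-0.031,0,0,0,0.131,0.4],[0.0155,-0.031,0,0,0,0.131,0.4],[0.0155,-0.031,0,0,0,0.131,0.4],[0.0155,-0.031,0,0,0,0.131,0.4]])

```text
t: 5.25
eef_pos: [0.5335, 0.1207, 0.1987]
tool_rot: [0.0, 0.911, 0.413, 0.0]
contact_force: [-0.2, -0.0, -2.5]
gripper_width: 0.694
grasp_force: 43.9
```

>>> jog_arm(deltas=[[0.0155,-0.031,0,0,0,0.131,0.4],[0.0155,-0.031,0,0,0,0.131,0.4],[0.0155,-0.031,0,0,0,0.131,0.4],[0.0155,-0.031,0,0,0,0.131,0.4],[0.0155,-0.031,0,0,0,0.131,0.4],[0.0155,-0.031,0,0,0,0.131,0.4],[0,0,-0.02,0,0,0,0.4],[0,0,-0.04,0,0,0,0.4],[0,0,-0.03,0,0,0,0.4],[0,0,0,0,0,0,0.4]])

```text
t: 6.25
eef_pos: [0.6228, -0.0645, 0.1042]
tool_rot: [-0.003, 0.685, 0.729, -0.003]
contact_force: [-0.6, -0.0, -2.1]
gripper_width: 0.686
grasp_force: 44.0
```

>>> jog_arm(deltas=[[0,0,-0.02,0,0,0,0.4],[0,0,-0.02,0,0,0,0.4],[0,0,-0.008,0,0,0,0.4],[0,0,0,0,0,0,0.4],[0,0,0,0,0,0,0.4]])

```text
t: 6.75
eef_pos: [0.6273, -0.0639, 0.0612]
tool_rot: [0.001, 0.685, 0.729, 0.001]
contact_force: [0.4, 0.3, -2.2]
gripper_width: 0.685
grasp_force: 44.1
```

```bash
python3 - <<'E'
from h import *
o=bot.get_obs();print(o["t"],o["eef_pos"],o["tool_rot"],o["q"].round(2),o["contact_force"])
c=bot.read_camera("side");im=c["img"].copy()
for z in(.006,.074): draw(im,c,.628,-.063,.03,z,1,0)
cv2.imwrite("pics/s2.png",cv2.resize(im[170:330,170:380],None,fx=3.5,fy=3.5)[:,:,::-1])
E
```

```text
6.75 [ 0.62732377 -0.06385043  0.06120139] [7.59431396e-04 6.84877011e-01 7.28658017e-01 6.30855292e-04] [ 0.39  0.66 -0.54  1.77  0.44  0.83 -0.29] [ 0.43404427  0.34885978 -2.20099331]
```

View pics/s2.png

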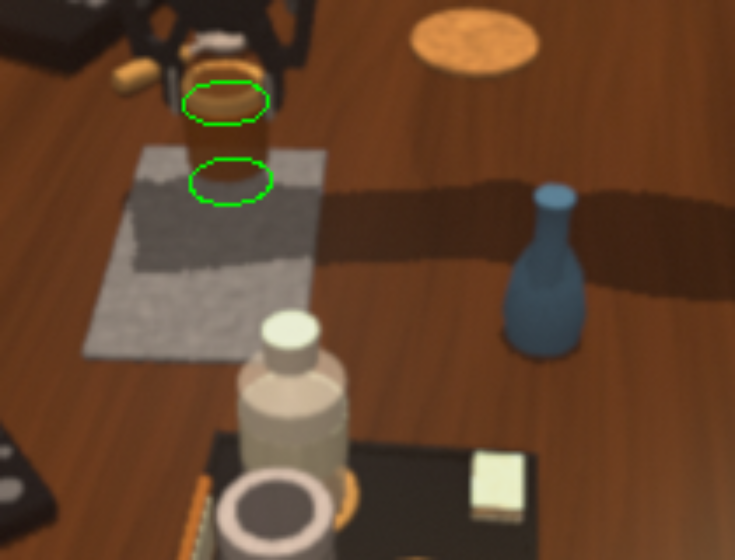

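The jar hangs over the pad's far end, clear of its edges (pad end near (225,175) in the crop). Set it down.

>>> jog_arm(deltas=[[0,0,-0.006,0,0,0,0.4],[0,0,-0.005,0,0,0,0.4],[0,0,-0.0035,0,0,0,0.4],[0,0,0,0,0,0,0.4],[0,0,0,0,0,0,0.4],[0,0,0,0,0,0,0.75],[0,0,0,0,0,0,1],[0,0,0,0,0,0,1],[0,0,0,0,0,0,1]])

```text
t: 7.7
eef_pos: [0.6264, -0.0639, 0.0448]
tool_rot: [-0.0, 0.685, 0.729, 0.0]
contact_force: [-0.2, -0.3, 0.2]
gripper_width: 0.998
grasp_force: 0.0
```

>>> jog_arm(deltas=[[0,0,0.02,0,0,0,1],[0,0,0.04,0,0,0,1],[0,0,0.05,0,0,0,1],[-0.0154,0.043,0.04,0,0,0,1],[-0.0154,0.043,0,0,0,0,1],[-0.0154,0.043,0,0,0,0,1],[-0.0154,0.043,0,0,0,0,1],[-0.0154,0.043,0,0,0,0,1],[-0.0154,0.043,0,0,0,0,1],[-0.0154,0.043,0,0,0,0,1]])

```text
t: 8.7
eef_pos: [0.5205, 0.2311, 0.188]
tool_rot: [0.0, 0.685, 0.729, 0.0]
contact_force: [1.5, 0.3, 0.3]
gripper_width: 1.002
grasp_force: 0.0
```

>>> jog_arm(deltas=[[0,0,0,0,0,0,1],[0,0,-0.02,0,0,0,1],[0,0,0,0,0,0,1],[0,0,0,0,0,0,1]])

```text
t: 9.1
eef_pos: [0.5212, 0.2288, 0.1677]
tool_rot: [-0.0, 0.685, 0.728, -0.001]
contact_force: [-0.1, -0.1, 0.7]
gripper_width: 1.004
grasp_force: 0.0
```

```bash
python3 - <<'E'
from h import *
c=bot.read_camera("wrist");im=c["img"].copy()
for x,y,r,z in((.51,.39,.033,.085),(.514,.312,.029,.076),(.5195,.237,.0145,.129),(.44,.308,.034,.009),(.627,-.063,.03,.074)): draw(im,c,x,y,r,z,1,np.zeros(2))
cv2.imwrite("pics/w1.png",im[:,:,::-1])
E
```

```text
(no output)
```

View pics/w1.png

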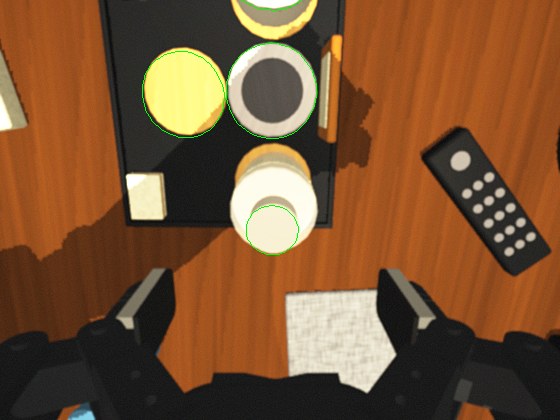

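The empty jar coaster at (185,92) lies where predicted, and the bottle cap matches at (272,230). Grip the bottle.

>>> jog_arm(deltas=[[-0.001,0.004,-0.02,0,0,0,1],[-0.001,0.004,-0.025,0,0,0,1],[0,0,-0.025,0,0,0,1],[0,0,-0.013,0,0,0,1],[0,0,0,0,0,0,1],[0,0,0,0,0,0,0.5],[0,0,0,0,0,0,0.5],[0,0,0,0,0,0,0.4],[0,0,0,0,0,0,0.4],[0,0,0,0,0,0,0.4]])

```text
t: 10.15
eef_pos: [0.5202, 0.2381, 0.0869]
tool_rot: [0.001, 0.685, 0.729, 0.001]
contact_force: [-2.0, -1.2, 6.0]
gripper_width: 0.643
grasp_force: 41.0
```

>>> jog_arm(deltas=[[0,0,0,0,0,0,0.4],[0,0,0,0,0,0,0.4]])

```text
t: 10.35
eef_pos: [0.5202, 0.2382, 0.0869]
tool_rot: [0.001, 0.685, 0.729, 0.001]
contact_force: [-0.7, -1.0, 7.7]
gripper_width: 0.646
grasp_force: 41.0
```

>>> jog_arm(deltas=[[0,0,0.015,0,0,0,0.4],[0,0,0.035,0,0,0,0.4],[0,0,0.04,0,0,0,0.4],[0,0,0.02,0,0,0,0.4],[0.01,-0.022,0,0,0,0,0.4],[0.018,-0.04,0,0,0,0,0.4],[0.018,-0.04,0,0,0,0,0.4],[0.018,-0.04,0,0,0,0,0.4],[0.018,-0.04,0,0,0,0,0.4],[0.018,-0.042,0,0,0,0,0.4]])

```text
t: 11.35
eef_pos: [0.6197, 0.0121, 0.1964]
tool_rot: [0.0, 0.685, 0.729, 0.0]
contact_force: [0.6, 1.3, -2.6]
gripper_width: 0.64
grasp_force: 43.7
```

>>> jog_arm(deltas=[[0,0,0,0,0,0,0.4],[0,0,-0.02,0,0,0,0.4],[0,0,-0.035,0,0,0,0.4],[0,0,-0.03,0,0,0,0.4],[0,0,-0.015,0,0,0,0.4],[0,0,0,0,0,0,0.4],[0,0,0,0,0,0,0.4]])

```text
t: 12.05
eef_pos: [0.6201, 0.0139, 0.0963]
tool_rot: [0.0, 0.685, 0.729, 0.001]
contact_force: [1.4, -0.1, -2.6]
gripper_width: 0.644
grasp_force: 43.7
```

>>> jog_arm(deltas=[[0,0,-0.006,0,0,0,0.4],[0,0,-0.004,0,0,0,0.4],[0,0,-0.002,0,0,0,0.4],[0,0,0,0,0,0,0.4],[0,0,0,0,0,0,0.4],[0,0,0,0,0,0,0.75],[0,0,0,0,0,0,1],[0,0,0,0,0,0,1],[0,0,0,0,0,0,1]])

```text
t: 12.95
eef_pos: [0.6194, 0.0136, 0.0829]
tool_rot: [-0.0, 0.685, 0.729, 0.0]
contact_force: [-0.1, 0.9, -0.8]
gripper_width: 1.004
grasp_force: 0.0
```

>>> jog_arm(deltas=[[0,0,0.02,0,0,0,1],[0,0,0.04,0,0,0,1],[0,0,0.05,0,0,0,1],[-0.013,0.042,0,0,0,0,1],[-0.013,0.042,0,0,0,0,1],[-0.013,0.042,0,0,0,0,1],[-0.013,0.042,0,0,0,0,1],[-0.013,0.042,0,0,0,0,1],[-0.013,0.042,0,0,0,0,1],[-0.013,0.042,-0.02,0,0,0,1]])

```text
t: 13.95
eef_pos: [0.5292, 0.3103, 0.1753]
tool_rot: [0.001, 0.685, 0.728, 0.003]
contact_force: [1.1, 0.8, -0.3]
gripper_width: 0.997
grasp_force: 0.0
```

>>> jog_arm(deltas=[[-0.013,0.042,-0.02,0,0,0,1],[-0.006,0.04,0,0,0,0,1],[0,0,0,0,0,0,1],[0,0,0,0,0,0,1]])

```text
t: 14.35
eef_pos: [0.5085, 0.3908, 0.1527]
tool_rot: [-0.0, 0.684, 0.73, -0.0]
contact_force: [0.3, -1.4, 0.9]
gripper_width: 1.002
grasp_force: 0.0
```

>>> jog_arm(deltas=[[0.0015,-0.0008,-0.02,0,0,0,1],[0,0,-0.03,0,0,0,1],[0,0,-0.03,0,0,0,1],[0,0,-0.015,0,0,0,1],[0,0,0,0,0,0,1],[0,0,0,0,0,0,0.6],[0,0,0,0,0,0,0.5],[0,0,0,0,0,0,0.5],[0,0,0,0,0,0,0.5],[0,0,0,0,0,0,0.5]])

```text
t: 15.35
eef_pos: [0.5116, 0.3898, 0.06]
tool_rot: [0.0, 0.685, 0.729, 0.002]
contact_force: [-2.3, -0.5, 7.1]
gripper_width: 0.741
grasp_force: 44.7
```

>>> jog_arm(deltas=[[0,0,0,0,0,0,0.5],[0,0,0,0,0,0,0.5]])

```text
t: 15.55
eef_pos: [0.5116, 0.3899, 0.06]
tool_rot: [0.0, 0.685, 0.729, 0.002]
contact_force: [-1.6, -1.1, 6.4]
gripper_width: 0.746
grasp_force: 44.7
```

>>> jog_arm(deltas=[[0,0,0.015,0,0,0,0.5],[0,0,0.035,0,0,0,0.5],[0,0,0.04,0,0,0,0.5],[0.0125,-0.03725,0.02,0,0,0,0.5],[0.0125,-0.03725,0,0,0,0,0.5],[0.0125,-0.03725,0,0,0,0,0.5],[0.0125,-0.03725,0,0,0,0,0.5],[0.0125,-0.03725,0,0,0,0,0.5],[0.0125,-0.03725,0,0,0,0,0.5],[0.0125,-0.03725,0,0,0,0,0.5]])

```text
t: 16.55
eef_pos: [0.5987, 0.1263, 0.1692]
tool_rot: [0.0, 0.685, 0.729, 0.0]
contact_force: [1.0, 1.2, -1.4]
gripper_width: 0.744
grasp_force: 44.6
```

>>> jog_arm(deltas=[[0.0125,-0.03725,0,0,0,0,0.5],[0,0,0,0,0,0,0.5],[0,0,-0.02,0,0,0,0.5],[0,0,-0.035,0,0,0,0.5],[0,0,-0.03,0,0,0,0.5],[0,0,-0.015,0,0,0,0.5],[0,0,0,0,0,0,0.5],[0,0,0,0,0,0,0.5]])

```text
t: 17.35
eef_pos: [0.6115, 0.0913, 0.0692]
tool_rot: [0.0, 0.685, 0.729, 0.001]
contact_force: [0.0, -0.7, -0.8]
gripper_width: 0.74
grasp_force: 44.6
```

>>> jog_arm(deltas=[[0,0,-0.006,0,0,0,0.5],[0,0,-0.004,0,0,0,0.5],[0,0,-0.002,0,0,0,0.5],[0,0,0,0,0,0,0.5],[0,0,0,0,0,0,0.5],[0,0,0,0,0,0,0.85],[0,0,0,0,0,0,1],[0,0,0,0,0,0,1],[0,0,0,0,0,0,1]])

```text
t: 18.25
eef_pos: [0.6108, 0.0907, 0.0559]
tool_rot: [-0.0, 0.685, 0.729, 0.0]
contact_force: [0.6, -0.2, 0.8]
gripper_width: 0.999
grasp_force: 0.0
```

>>> jog_arm(deltas=[[0,0,0.02,0,0,0,1],[0,0,0.04,0,0,0,1],[0,0,0.05,0,0,0,1],[-0.0089,0.02,0,0,0,-0.1428,1],[-0.0089,0.02,0,0,0,-0.1428,1],[-0.0089,0.02,0,0,0,-0.1428,1],[-0.0089,0.02,0,0,0,-0.1428,1],[-0.0089,0.02,0,0,0,-0.1428,1],[-0.0089,0.02,0,0,0,-0.1428,1],[-0.0089,0.02,0,0,0,-0.1428,1]])

```text
t: 19.25
eef_pos: [0.548, 0.2315, 0.1659]
tool_rot: [-0.0, 0.951, 0.309, 0.0]
contact_force: [-1.2, 0.1, 0.3]
gripper_width: 0.996
grasp_force: 0.0
```

>>> jog_arm(deltas=[[-0.0089,0.02,0,0,0,-0.1428,1],[-0.0089,0.02,0,0,0,-0.1428,1],[-0.0089,0.02,0,0,0,-0.1428,1],[-0.0089,0.02,0,0,0,-0.1428,1],[0,0,0,0,0,0,1],[0,0,0,0,0,0,1]])

```text
t: 19.85
eef_pos: [0.5127, 0.3108, 0.1659]
tool_rot: [0.0, 0.999, 0.033, 0.0]
contact_force: [0.1, -0.1, 0.4]
gripper_width: 0.999
grasp_force: 0.0
```

```bash
python3 - <<'E'
from h import *
o=bot.get_obs();print(o["eef_pos"],o["tool_rot"],o["q"].round(2))
c=bot.read_camera("wrist");im=c["img"].copy()
for x,y,r,z in((.5116,.39,.034,.009),(.514,.312,.029,.076),(.5202,.237,.034,.009),(.44,.308,.034,.009)): draw(im,c,x,y,r,z,1,np.zeros(2))
cv2.imwrite("pics/w2.png",im[:,:,::-1])
np.savez("w2",img=c["img"],K=c["K"],eye=c["eye"],attitude=c["attitude"])
E
```

```text
[0.51274192 0.31080031 0.16588009] [2.53228498e-04 9.99456230e-01 3.29723839e-02 3.90143523e-05] [-0.38  0.45 -0.35  1.79  0.19  0.94 -2.32]
```

View pics/w2.png

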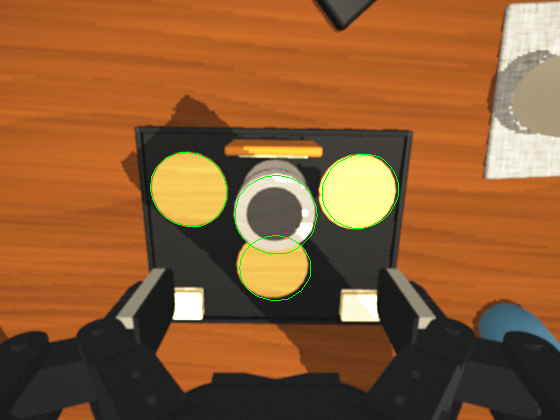

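The coasters at (189,190), (358,191) and (273,267) and the tin at (276,215) match the predictions to 1–2 px. Grip the tin.

>>> jog_arm(deltas=[[0.0013,0.001,-0.025,0,0,0,1],[0,0,-0.035,0,0,0,1],[0,0,-0.035,0,0,0,1],[0,0,-0.022,0,0,0,1],[0,0,0,0,0,0,1],[0,0,0,0,0,0,0.6],[0,0,0,0,0,0,0.4],[0,0,0,0,0,0,0.4],[0,0,0,0,0,0,0.4],[0,0,0,0,0,0,0.4]])

```text
t: 20.9
eef_pos: [0.5156, 0.3122, 0.0509]
tool_rot: [-0.001, 1.0, 0.031, 0.002]
contact_force: [-0.1, -2.4, 7.5]
gripper_width: 0.665
grasp_force: 43.5
```

>>> jog_arm(deltas=[[0,0,0,0,0,0,0.4],[0,0,0,0,0,0,0.4]])

```text
t: 21.1
eef_pos: [0.5157, 0.3122, 0.0509]
tool_rot: [-0.001, 1.0, 0.031, 0.002]
contact_force: [-0.1, -1.3, 8.0]
gripper_width: 0.664
grasp_force: 43.5
```

```bash
python3 - <<'E'
from h import *
c=dict(np.load("w2.npz"));im=c["img"];hsv=cv2.cvtColor(im,cv2.COLOR_RGB2HSV)
m=((hsv[...,1]>90)&(hsv[...,2]>140)).astype(np.uint8)
for n,(u,v) in(("cup",(189,190)),("bottle",(358,191)),("jar",(273,267))):
    k=np.zeros_like(m);k[v-42:v+42,u-42:u+42]=m[v-42:v+42,u-42:u+42]
    h=cv2.convexHull(max(cv2.findContours(k,0,1)[0],key=cv2.contourArea))[:,0].astype(float)
    W=np.array([ray(c,p,.009)[:2] for p in h])
    if n=="jar": W=W[W[:,0]<.437]
    from scipy.optimize import least_squares
    r=least_squares(lambda q:np.hypot(*(W-q[:2]).T)-.034,W.mean(0),loss="soft_l1",f_scale=.001);print(n,r.x.round(4),np.abs(r.fun).mean())
E
```

```text
cup [0.5115 0.389 ] 0.00011868128417812019
bottle [0.5191 0.2394] 0.0005965317361882596
jar [0.4424 0.3106] 9.990446805213226e-05
```

>>> jog_arm(deltas=[[0,0,0.015,0,0,0,0.4],[0,0,0.035,0,0,0,0.4],[0,0,0.045,0,0,0,0.4],[0,0,0.045,0,0,0,0.4],[-0.002,-0.025,0.02,0,0,0,0.4],[-0.0036,-0.043,0,0,0,0,0.4],[-0.0036,-0.043,0,0,0,0,0.4],[-0.0036,-0.043,0,0,0,0,0.4],[-0.0036,-0.043,0,0,0,0,0.4],[-0.0036,-0.043,0,0,0,0,0.4]])

```text
t: 22.1
eef_pos: [0.4935, 0.0702, 0.21]
tool_rot: [-0.0, 1.0, 0.031, 0.0]
contact_force: [-0.1, -0.6, -1.2]
gripper_width: 0.665
grasp_force: 43.2
```

>>> jog_arm(deltas=[[-0.0036,-0.043,0,0,0,0,0.4],[-0.0036,-0.043,0,0,0,0,0.4],[-0.0036,-0.043,0,0,0,0,0.4],[-0.0036,-0.043,0,0,0,0,0.4],[-0.0036,-0.043,0,0,0,0,0.4],[-0.0036,-0.043,0,0,0,0,0.4],[-0.0036,-0.043,0,0,0,0,0.4],[-0.0036,-0.043,0,0,0,0,0.4],[-0.0036,-0.028,0,0,0,0,0.4],[0,0,0,0,0,0,0.4]])

```text
t: 23.1
eef_pos: [0.46, -0.3051, 0.2099]
tool_rot: [0.001, 1.0, 0.028, 0.0]
contact_force: [-0.7, 0.5, -2.0]
gripper_width: 0.666
grasp_force: 43.2
```

>>> jog_arm(deltas=[[0,0,0,0,0,0,0.4],[0,0,0,0,0,0,0.4]])

```text
t: 23.3
eef_pos: [0.4622, -0.2987, 0.2094]
tool_rot: [-0.0, 0.999, 0.032, 0.0]
contact_force: [0.2, -0.5, -1.1]
gripper_width: 0.664
grasp_force: 43.2
```

```bash
python3 - <<'E'
from h import *
from scipy.optimize import least_squares
o=bot.get_obs();print(o["eef_pos"],o["tool_rot"],o["q"].round(2))
c=bot.read_camera("wrist");im=c["img"].copy()
p=o["eef_pos"];off=np.array([-.0017,0])
draw(im,c,.466,-.299,.055,.008,1,0)
draw(im,c,p[0],p[1],.029,p[2]+.025,1,0,(255,0,0))
cv2.imwrite("pics/w3.png",im[:,:,::-1]);np.savez("w3",img=c["img"],K=c["K"],eye=c["eye"],attitude=c["attitude"])
E
```

```text
[ 0.46215958 -0.29869474  0.20936489] [-3.83793048e-04  9.99487471e-01  3.20092214e-02  2.39815575e-04] [ 0.52  0.3  -0.07  1.88  0.02  0.97 -1.07]
```

View pics/w3.png

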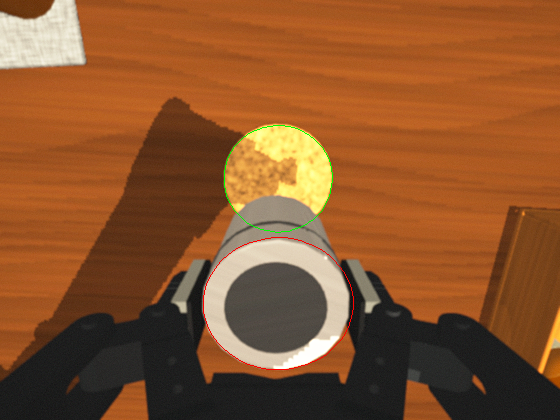

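The trivet circle at (278,178) fits exactly, and the tin top at (278,303) is centred on the TCP. Lower.

>>> jog_arm(deltas=[[0.002,0,-0.02,0,0,0,0.4],[0.002,0,-0.035,0,0,0,0.4],[0,0,-0.04,0,0,0,0.4],[0,0,-0.03,0,0,0,0.4],[0,0,-0.02,0,0,0,0.4],[0,0,0,0,0,0,0.4],[0,0,0,0,0,0,0.4]])

```text
t: 24.05
eef_pos: [0.4664, -0.2995, 0.0645]
tool_rot: [-0.0, 0.999, 0.032, 0.0]
contact_force: [0.8, -0.4, -1.1]
gripper_width: 0.668
grasp_force: 43.2
```

>>> jog_arm(deltas=[[0,0,-0.006,0,0,0,0.4],[0,0,-0.003,0,0,0,0.4],[0,0,-0.002,0,0,0,0.4],[0,0,0,0,0,0,0.4],[0,0,0,0,0,0,0.4],[0,0,0,0,0,0,0.75],[0,0,0,0,0,0,1],[0,0,0,0,0,0,1],[0,0,0,0,0,0,1]])

```text
t: 24.95
eef_pos: [0.4659, -0.3003, 0.0531]
tool_rot: [0.0, 1.0, 0.031, 0.0]
contact_force: [0.3, 0.1, -0.5]
gripper_width: 0.998
grasp_force: 0.0
```

>>> jog_arm(deltas=[[0,0,0.02,0,0,0,1],[0,0,0.04,0,0,0,1],[0,0,0.05,0,0,0,1],[0,0,0.04,0,0,0,1],[0.0132,0.0354,0,0,0,0.1428,1],[0.0132,0.0354,0,0,0,0.1428,1],[0.0132,0.0354,0,0,0,0.1428,1],[0.0132,0.0354,0,0,0,0.1428,1],[0.0132,0.0354,0,0,0,0.1428,1],[0.0132,0.0354,0,0,0,0.1428,1]])

```text
t: 25.95
eef_pos: [0.5453, -0.0865, 0.2032]
tool_rot: [0.0, 0.895, 0.446, 0.0]
contact_force: [0.3, 0.6, 0.2]
gripper_width: 1.0
grasp_force: 0.0
```

>>> jog_arm(deltas=[[0.0132,0.0354,0,0,0,0.1428,1],[0.0132,0.0354,0,0,0,0.1428,1],[0.0132,0.0354,0,0,0,0.1428,1],[0.0132,0.0354,0,0,0,0.1428,1],[0.0132,0.0354,0,0,0,0.1428,1],[0,0,0,0,0,0,1],[0,0,0,0,0,0,1]])

```text
t: 26.65
eef_pos: [0.6108, 0.0899, 0.2026]
tool_rot: [-0.0, 0.685, 0.729, -0.0]
contact_force: [-0.5, -1.2, -0.1]
gripper_width: 1.0
grasp_force: 0.0
```

```bash
python3 - <<'E'
from h import *
o=bot.get_obs();print(o["eef_pos"],o["tool_rot"],o["q"].round(2))
T=bot.read_camera("top");im=T["img"].copy()
for a in((.466,-.299,.029,.078),(.466,-.299,.055,.008)): draw(im,T,a[0],a[1]-.002,a[2],a[3],1,0)
cv2.imwrite("pics/t4.png",cv2.resize(im[130:270,90:430],None,fx=2.3,fy=2.3)[:,:,::-1])
E
```

```text
[0.61079854 0.08991479 0.20264702] [-3.01209198e-04  6.84577034e-01  7.28940445e-01 -1.46167133e-04] [ 0.13  0.46 -0.5   1.7   0.25  1.04 -0.39]
```

View pics/t4.png

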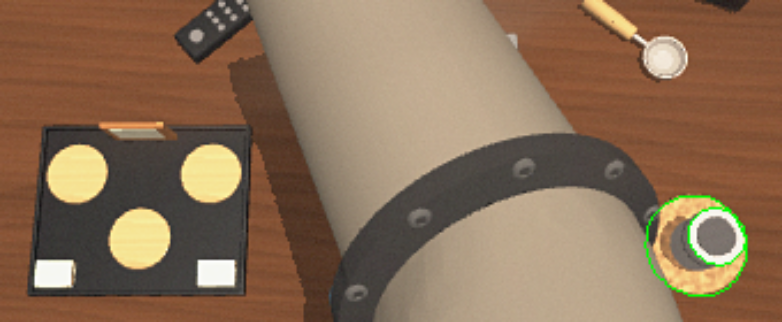

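The tin stands centred on the trivet at (715,238) in the crop, and the three coasters are empty. Now I'll return the cup.

>>> jog_arm(deltas=[[0,0.001,-0.025,0,0,0,1],[0,0,-0.04,0,0,0,1],[0,0,-0.04,0,0,0,1],[0,0,-0.03,0,0,0,1],[0,0,-0.01,0,0,0,1],[0,0,0,0,0,0,1],[0,0,0,0,0,0,0.6],[0,0,0,0,0,0,0.5],[0,0,0,0,0,0,0.5],[0,0,0,0,0,0,0.5]])

```text
t: 27.7
eef_pos: [0.6122, 0.0902, 0.0604]
tool_rot: [0.001, 0.685, 0.729, 0.001]
contact_force: [-3.8, -0.3, 6.5]
gripper_width: 0.743
grasp_force: 43.4
```

>>> jog_arm(deltas=[[0,0,0,0,0,0,0.5],[0,0,0,0,0,0,0.5],[0,0,0,0,0,0,0.5]])

```text
t: 28.0
eef_pos: [0.6122, 0.0902, 0.0604]
tool_rot: [0.001, 0.685, 0.729, 0.001]
contact_force: [-2.6, -1.1, 6.6]
gripper_width: 0.739
grasp_force: 43.4
```

>>> jog_arm(deltas=[[0,0,0.015,0,0,0,0.5],[0,0,0.035,0,0,0,0.5],[0,0,0.04,0,0,0,0.5],[-0.0126,0.0373,0.02,0,0,0,0.5],[-0.0126,0.0373,0,0,0,0,0.5],[-0.0126,0.0373,0,0,0,0,0.5],[-0.0126,0.0373,0,0,0,0,0.5],[-0.0126,0.0373,0,0,0,0,0.5],[-0.0126,0.0373,0,0,0,0,0.5],[-0.0126,0.0373,0,0,0,0,0.5]])

```text
t: 29.0
eef_pos: [0.5225, 0.3528, 0.1697]
tool_rot: [0.0, 0.685, 0.729, 0.001]
contact_force: [0.6, 0.7, -1.8]
gripper_width: 0.738
grasp_force: 44.6
```

>>> jog_arm(deltas=[[-0.0126,0.0373,0,0,0,0,0.5],[0,0,0,0,0,0,0.5],[0,0,-0.02,0,0,0,0.5],[0,0,-0.035,0,0,0,0.5],[0,0,-0.03,0,0,0,0.5],[0,0,-0.01,0,0,0,0.5],[0,0,0,0,0,0,0.5],[0,0,0,0,0,0,0.5]])

```text
t: 29.8
eef_pos: [0.5111, 0.3892, 0.0748]
tool_rot: [0.0, 0.685, 0.729, 0.001]
contact_force: [0.6, 0.6, -0.9]
gripper_width: 0.743
grasp_force: 44.6
```

>>> jog_arm(deltas=[[0,0,-0.006,0,0,0,0.5],[0,0,-0.003,0,0,0,0.5],[0,0,-0.002,0,0,0,0.5],[0,0,0,0,0,0,0.5],[0,0,0,0,0,0,0.5],[0,0,0,0,0,0,0.85],[0,0,0,0,0,0,1],[0,0,0,0,0,0,1],[0,0,0,0,0,0,1]])

```text
t: 30.7
eef_pos: [0.5102, 0.3884, 0.0619]
tool_rot: [-0.0, 0.685, 0.729, -0.0]
contact_force: [0.4, 1.0, 0.1]
gripper_width: 1.002
grasp_force: 0.0
```

>>> jog_arm(deltas=[[0,0,0.02,0,0,0,1],[0,0,0.04,0,0,0,1],[0,0,0.05,0,0,0,1],[0.0121,-0.0417,0.025,0,0,0,1],[0.0121,-0.0417,0,0,0,0,1],[0.0121,-0.0417,0,0,0,0,1],[0.0121,-0.0417,0,0,0,0,1],[0.0121,-0.0417,0,0,0,0,1],[0.0121,-0.0417,0,0,0,0,1],[0.0121,-0.0417,0,0,0,0,1]])

```text
t: 31.7
eef_pos: [0.5951, 0.0949, 0.197]
tool_rot: [0.0, 0.685, 0.729, 0.0]
contact_force: [0.4, 0.1, -0.1]
gripper_width: 1.002
grasp_force: 0.0
```

>>> jog_arm(deltas=[[0.0121,-0.0417,0,0,0,0,1],[0.0121,-0.0417,0,0,0,0,1],[0,0,0,0,0,0,1],[0,0,0,0,0,0,1]])

```text
t: 32.1
eef_pos: [0.6191, 0.0119, 0.1966]
tool_rot: [-0.0, 0.686, 0.728, -0.0]
contact_force: [-0.3, 0.7, -0.0]
gripper_width: 0.995
grasp_force: 0.0
```

Down to the bottle grip height (TCP ≈ 0.085), with y +0.002.

>>> jog_arm(deltas=[[0.0005,0.002,-0.025,0,0,0,1],[0,0,-0.035,0,0,0,1],[0,0,-0.03,0,0,0,1],[0,0,-0.022,0,0,0,1],[0,0,0,0,0,0,1],[0,0,0,0,0,0,1],[0,0,0,0,0,0,0.6],[0,0,0,0,0,0,0.4],[0,0,0,0,0,0,0.4],[0,0,0,0,0,0,0.4]])

```text
t: 33.1
eef_pos: [0.6194, 0.0157, 0.087]
tool_rot: [0.0, 0.685, 0.729, -0.0]
contact_force: [-4.9, -0.3, 10.4]
gripper_width: 0.627
grasp_force: 38.6
```

>>> jog_arm(deltas=[[0,0,0,0,0,0,0.4],[0,0,0,0,0,0,0.4],[0,0,0,0,0,0,0.4]])

```text
t: 33.4
eef_pos: [0.6194, 0.0156, 0.087]
tool_rot: [0.0, 0.685, 0.729, -0.0]
contact_force: [-4.6, 0.0, 11.0]
gripper_width: 0.63
grasp_force: 38.6
```

>>> jog_arm(deltas=[[0,0,0.015,0,0,0,0.4],[0,0,0.035,0,0,0,0.4],[0,0,0.04,0,0,0,0.4],[0,0,0.03,0,0,0,0.4],[-0.0096,0.0244,0,0,0,0,0.4],[-0.018,0.04,0,0,0,0,0.4],[-0.018,0.04,0,0,0,0,0.4],[-0.018,0.04,0,0,0,0,0.4],[-0.018,0.04,0,0,0,0,0.4],[-0.018,0.04,0,0,0,0,0.4]])

```text
t: 34.4
eef_pos: [0.5192, 0.2411, 0.2062]
tool_rot: [0.0, 0.685, 0.729, 0.001]
contact_force: [0.7, -0.1, -3.4]
gripper_width: 0.62
grasp_force: 38.2
```

>>> jog_arm(deltas=[[0,0,0,0,0,0,0.4],[0,0,-0.02,0,0,0,0.4],[0,0,-0.035,0,0,0,0.4],[0,0,-0.035,0,0,0,0.4],[0,0,-0.015,0,0,0,0.4],[0,0,0,0,0,0,0.4],[0,0,0,0,0,0,0.4]])

```text
t: 35.1
eef_pos: [0.5208, 0.2402, 0.1013]
tool_rot: [0.0, 0.685, 0.729, 0.001]
contact_force: [0.5, 0.4, -1.9]
gripper_width: 0.614
grasp_force: 38.7
```

>>> jog_arm(deltas=[[-0.0006,0,-0.004,0,0,0,0.4],[0,0,0,0,0,0,0.4]])

```text
t: 35.3
eef_pos: [0.5199, 0.24, 0.0969]
tool_rot: [0.0, 0.685, 0.729, 0.001]
contact_force: [0.1, 0.1, -3.5]
gripper_width: 0.615
grasp_force: 38.7
```

```bash
python3 - <<'E'
from h import *
o=bot.get_obs();p=o["eef_pos"];print(p,o["gripper_width"],o["contact_force"])
c=bot.read_camera("side");im=c["img"]
z=cv2.resize(im[190:410,170:380],None,fx=2.7,fy=2.7)
b=p[2]-.090+.009
for r,h in((.029,b),(.029,b+.085),(.0145,b+.12),(.034,.009)): draw(z,c,p[0],p[1],r,h,2.7,np.array([170,190]))
cv2.imwrite("pics/s5.png",z[:,:,::-1])
E
```

```text
[0.51992542 0.24001    0.09694116] 0.6147163524710787 [ 0.06582924  0.05402655 -3.50859093]
```

View pics/s5.png

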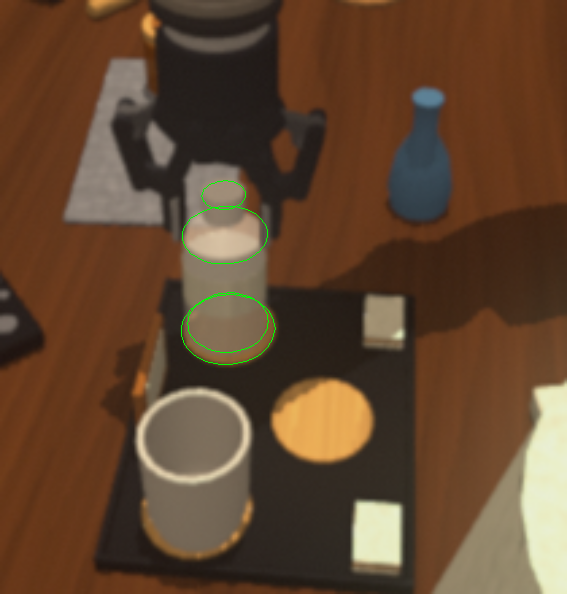

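The side view shows the bottle upright between the fingers over its coaster, with the foot near (228,350) on the predicted outline. I'll lower it slowly.

>>> jog_arm(deltas=[[0,0,-0.003,0,0,0,0.4],[0,0,-0.002,0,0,0,0.4],[0,0,-0.001,0,0,0,0.4],[0,0,0,0,0,0,0.4],[0,0,0,0,0,0,0.4]])

```text
t: 35.85
eef_pos: [0.5201, 0.2435, 0.0929]
tool_rot: [-0.0, 0.684, 0.729, 0.003]
contact_force: [-4.7, 3.0, 15.0]
gripper_width: 0.607
grasp_force: 44.2
```

```bash
python3 - <<'E'
from h import *
o=bot.get_obs();p=o["eef_pos"];print(p,R.from_matrix(rot(o["tool_rot"])).as_matrix()[:,2])
c=bot.read_camera("wrist");W=c["img"].copy()
for r,h in((.0145,.129),(.029,.094),(.034,.009)): draw(W,c,.519,.2385,r,h,1,0)
s=bot.read_camera("side");S=cv2.resize(s["img"][230:350,200:340],None,fx=3,fy=3)
for r,h in((.0145,.129),(.029,.094),(.034,.009)): draw(S,s,.519,.239,r,h,3,np.array([200,230]))
S=np.pad(S,((0,420-S.shape[0]),(0,0),(0,0)))
im=np.hstack([W[:,120:450],S]);print(im.shape);cv2.imwrite("pics/m6.png",im[:,:,::-1])
E
```

```text
[0.52014885 0.24345202 0.09286502] [ 0.00352253  0.00474598 -0.99998253]
(420, 750, 3)
```

View pics/m6.png

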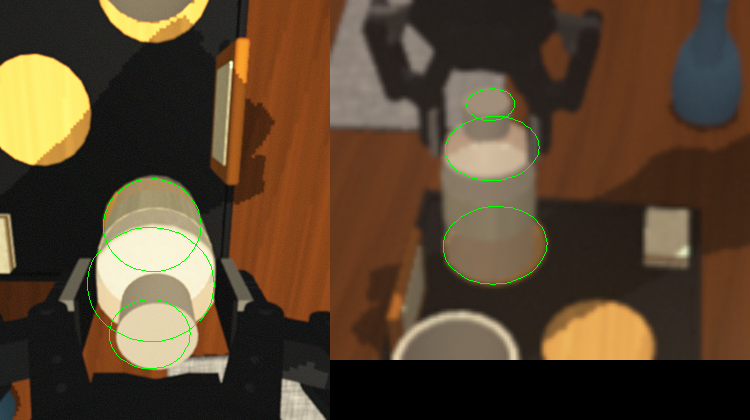

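In the wrist view the cap is at (157,336) against a predicted (150,335), and the foot is over its coaster. The pads have crept onto the shoulder but the bottle is nearly upright, so I'll release and then check.

>>> jog_arm(deltas=[[0,0,0.001,0,0,0,0.4],[0,0,0,0,0,0,0.63],[0,0,0,0,0,0,0.68],[0,0,0,0,0,0,0.75],[0,0,0,0,0,0,1],[0,0,0,0,0,0,1],[0,0,0,0,0,0,1],[0,0,0,0,0,0,1]])

```text
t: 36.75
eef_pos: [0.5193, 0.2396, 0.0908]
tool_rot: [-0.0, 0.685, 0.729, -0.0]
contact_force: [0.4, -0.3, -0.2]
gripper_width: 1.0
grasp_force: 0.0
```

>>> jog_arm(deltas=[[0,0,0.02,0,0,0,1],[0,0,0.04,0,0,0,1],[0,0,0.04,0,0,0,1],[0,-0.02,0.02,0,0,0,1],[0,-0.02,0,0,0,0,1],[0,0,0,0,0,0,1],[0,0,0,0,0,0,1]])

```text
t: 37.45
eef_pos: [0.5192, 0.1996, 0.2107]
tool_rot: [-0.0, 0.685, 0.728, -0.0]
contact_force: [-0.4, 0.7, -0.4]
gripper_width: 1.001
grasp_force: 0.0
```

```bash
python3 - <<'E'
from h import *
o=bot.get_obs();p=o["eef_pos"];print(p)
c=bot.read_camera("wrist");W=c["img"].copy()
for r,h in((.0145,.129),(.029,.094),(.034,.009)): draw(W,c,.519,.2385,r,h,1,0)
draw(W,c,.5115,.389,.033,.085,1,0)
s=bot.read_camera("top");S=cv2.resize(s["img"][165:265,95:215],None,fx=3,fy=3)
for r,h in((.0145,.129),(.029,.094),(.034,.009)): draw(S,s,.519,.2365,r,h,3,np.array([95,165]))
S=np.pad(S,((0,420-S.shape[0]),(0,0),(0,0)))
im=np.hstack([W[:,100:500],S]);cv2.imwrite("pics/m7.png",im[:,:,::-1])
E
```

```text
[0.51920527 0.1995692  0.21065579]
```

View pics/m7.png

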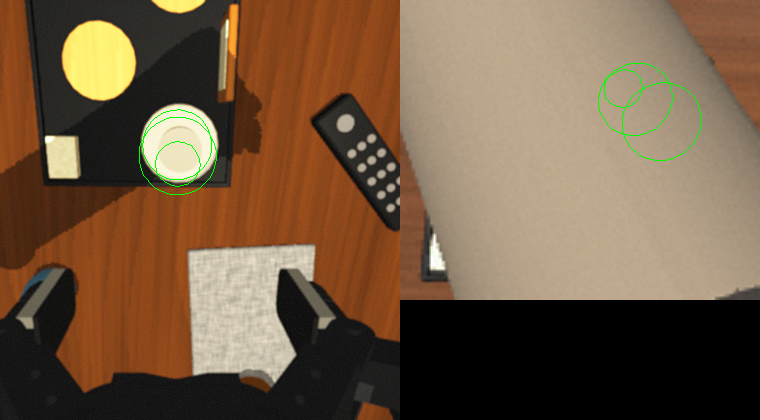

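The bottle stands, but its cap is near (180,143) in the wrist view against a predicted (178,162), so it may be displaced in +y. I'll move the arm towards the jar and compare numerically with the initial fixed-camera images.

>>> jog_arm(deltas=[[0.0155,-0.0375,0,0,0,0,1],[0.0155,-0.0375,0,0,0,0,1],[0.0155,-0.0375,0,0,0,0,1],[0.0155,-0.0375,0,0,0,0,1],[0.0155,-0.0375,0,0,0,0,1],[0.0155,-0.0375,0,0,0,0,1],[0.0155,-0.0375,0,0,0,0,1],[0,0,0,0,0,0,1],[0,0,0,0,0,0,1]])

```text
t: 38.45
eef_pos: [0.628, -0.0627, 0.2099]
tool_rot: [-0.001, 0.685, 0.728, -0.0]
contact_force: [1.0, 0.7, -0.1]
gripper_width: 1.001
grasp_force: 0.0
```

```bash
cat > cmp.py <<'E'
from h import *
def sub(r):
    _,_,_,(x,y)=cv2.minMaxLoc(r); f=lambda a,b,c:(a-c)/(2*(a-2*b+c))
    if 0<x<r.shape[1]-1 and 0<y<r.shape[0]-1: return x+f(*r[y,x-1:x+2]),y+f(*r[y-1:y+2,x]),r[y,x]
    return x,y,r[y,x]
def cmp(items):
    for cam in("top","side"):
        c=bot.read_camera(cam);ref=cv2.imread(f"pics/{cam}0.png");now=c["img"][:,:,::-1].copy()
        cv2.imwrite(f"pics/raw_{cam}.png",now)
        up=lambda a:cv2.resize(a,None,fx=3,fy=3,interpolation=cv2.INTER_CUBIC)
        for n,P,r in items:
            u,v=proj(c,P)[0];u,v=int(u),int(v);m=12
            t=up(ref[v-r:v+r,u-r:u+r]);w=up(now[v-r-m:v+r+m,u-r-m:u+r+m])
            x,y,s=sub(cv2.matchTemplate(w,t,cv2.TM_CCOEFF_NORMED));d=np.array([x/3-m,y/3-m])
            print(cam,n,"px",d.round(2),"world",(ray(c,[u+d[0],v+d[1]],P[2])-ray(c,[u,v],P[2]))[:2].round(4),"score",round(float(s),3))
E
python3 - <<'E'
from cmp import *
print(bot.get_obs()["eef_pos"])
cmp([("cap",(.5195,.237,.125),6),("bottleTop",(.5195,.237,.10),11),("cupRim",(.5115,.389,.085),15),("vase",(.388,.078,.09),10),("coaster/foot",(.519,.238,.012),14)])
E
```

```text
[ 0.6279763  -0.06271842  0.20993647]
top cap px [-3.82 -0.42] world [0.0006 0.0088] score 0.917
top bottleTop px [-3.92 -0.09] world [-0.0002  0.0092] score 0.946
top cupRim px [-1.06  0.62] world [-0.0016  0.0023] score 0.973
top vase px [-0.03 -0.  ] world [-0.      0.0001] score 0.998
top coaster/foot px [-3.53 -0.28] world [0.0003 0.0091] score 0.793
side cap px [-0.92  3.41] world [-0.0002  0.0094] score 0.993
side bottleTop px [-0.73  3.47] world [-0.0005  0.0094] score 0.988
side cupRim px [0.56 1.46] world [-0.0015  0.0026] score 0.953
side vase px [ 0.02 -0.03] world [-0.     -0.0001] score 0.944
side coaster/foot px [ 7.04 -3.58] world [-0.012  -0.0114] score 0.244
```

The bottle is upright but 9 mm off in +y, and the cup is only about 3 mm off. I'll return the jar first, then recentre them.

>>> jog_arm(deltas=[[-0.001,-0.001,-0.025,0,0,0,1],[0,0,-0.04,0,0,0,1],[0,0,-0.04,0,0,0,1],[0,0,-0.035,0,0,0,1],[0,0,-0.022,0,0,0,1],[0,0,0,0,0,0,1],[0,0,0,0,0,0,0.6],[0,0,0,0,0,0,0.4],[0,0,0,0,0,0,0.4],[0,0,0,0,0,0,0.4]])

```text
t: 39.55
eef_pos: [0.6283, -0.0631, 0.0511]
tool_rot: [0.001, 0.685, 0.729, 0.001]
contact_force: [-1.8, 1.8, 7.1]
gripper_width: 0.687
grasp_force: 44.0
```

>>> jog_arm(deltas=[[0,0,0,0,0,0,0.4],[0,0,0,0,0,0,0.4],[0,0,0,0,0,0,0.4]])

```text
t: 39.85
eef_pos: [0.6283, -0.0631, 0.051]
tool_rot: [0.001, 0.685, 0.729, 0.001]
contact_force: [-0.5, 1.8, 7.5]
gripper_width: 0.686
grasp_force: 44.0
```

>>> jog_arm(deltas=[[0,0,0.015,0,0,0,0.4],[0,0,0.035,0,0,0,0.4],[0,0,0.05,0,0,0,0.4],[0,0,0.05,0,0,0,0.4],[-0.01555,0.031,0,0,0,-0.131,0.4],[-0.01555,0.031,0,0,0,-0.131,0.4],[-0.01555,0.031,0,0,0,-0.131,0.4],[-0.01555,0.031,0,0,0,-0.131,0.4],[-0.01555,0.031,0,0,0,-0.131,0.4],[-0.01555,0.031,0,0,0,-0.131,0.4]])

```text
t: 40.85
eef_pos: [0.5327, 0.1231, 0.2001]
tool_rot: [0.0, 0.913, 0.408, 0.0]
contact_force: [0.1, 0.4, -2.3]
gripper_width: 0.685
grasp_force: 43.9
```

>>> jog_arm(deltas=[[-0.01555,0.031,0,0,0,-0.131,0.4],[-0.01555,0.031,0,0,0,-0.131,0.4],[-0.01555,0.031,0,0,0,-0.131,0.4],[-0.01555,0.031,0,0,0,-0.131,0.4],[-0.01555,0.031,0,0,0,-0.131,0.4],[-0.01555,0.031,0,0,0,-0.131,0.4],[0,0,-0.03,0,0,0,0.4],[0,0,-0.04,0,0,0,0.4],[0,0,-0.04,0,0,0,0.4],[0,0,-0.02,0,0,0,0.4]])

```text
t: 41.85
eef_pos: [0.4389, 0.3069, 0.0669]
tool_rot: [0.001, 1.0, 0.03, -0.001]
contact_force: [-0.1, -0.4, -2.3]
gripper_width: 0.688
grasp_force: 43.9
```

>>> jog_arm(deltas=[[0,0,0,0,0,0,0.4],[0,0,0,0,0,0,0.4],[0,0,0,0,0,0,0.4]])

```text
t: 42.15
eef_pos: [0.4414, 0.3091, 0.0709]
tool_rot: [-0.001, 1.0, 0.03, 0.001]
contact_force: [-0.4, 0.3, -1.8]
gripper_width: 0.687
grasp_force: 43.9
```

>>> jog_arm(deltas=[[0,0,-0.008,0,0,0,0.4],[0,0,-0.005,0,0,0,0.4],[0,0,-0.003,0,0,0,0.4],[0,0,0,0,0,0,0.4],[0,0,0,0,0,0,0.4],[0,0,0,0,0,0,0.75],[0,0,0,0,0,0,1],[0,0,0,0,0,0,1],[0,0,0,0,0,0,1]])

```text
t: 43.05
eef_pos: [0.4403, 0.3082, 0.0528]
tool_rot: [0.0, 1.0, 0.03, -0.0]
contact_force: [-0.1, -0.2, 0.5]
gripper_width: 1.0
grasp_force: 0.0
```

>>> jog_arm(deltas=[[0,0,0.02,0,0,0,1],[0,0,0.05,0,0,0,1],[0,0,0.05,0,0,0,1],[0,0,0.04,0,0,0,1],[0.015,-0.03,0,0,0,0.131,1],[0.015,-0.03,0,0,0,0.131,1],[0.015,-0.03,0,0,0,0.131,1],[0.015,-0.03,0,0,0,0.131,1],[0.015,-0.03,0,0,0,0.131,1],[0.015,-0.03,0,0,0,0.131,1]])

```text
t: 44.05
eef_pos: [0.5306, 0.1269, 0.2128]
tool_rot: [0.0, 0.911, 0.413, -0.0]
contact_force: [0.2, 0.3, 1.2]
gripper_width: 1.002
grasp_force: 0.0
```

>>> jog_arm(deltas=[[0.015,-0.03,0,0,0,0.131,1],[0.015,-0.03,0,0,0,0.131,1],[0.015,-0.03,0,0,0,0.131,1],[0.015,-0.03,0,0,0,0.131,1],[0.015,-0.03,0,0,0,0.131,1],[0.015,-0.03,0,0,0,0.131,1],[0,0,0,0,0,0,1],[0,0,0,0,0,0,1]])

```text
t: 44.85
eef_pos: [0.6201, -0.0527, 0.2123]
tool_rot: [-0.0, 0.686, 0.728, -0.0]
contact_force: [-0.1, 1.1, -0.9]
gripper_width: 0.998
grasp_force: 0.0
```

```bash
python3 - <<'E'
from cmp import *
print(bot.get_obs()["eef_pos"],bot.get_obs()["tool_rot"])
cmp([("cap",(.5195,.237,.125),6),("bottleTop",(.5195,.237,.10),11),("cupRim",(.5115,.389,.085),15),("jarTop",(.441,.309,.077),12),("vase",(.388,.078,.09),10)])
E
```

```text
[ 0.6201353  -0.05267427  0.21232936] [-4.62989937e-04  6.85961333e-01  7.27637835e-01 -1.28494751e-04]
top cap px [-3.82 -0.43] world [0.0006 0.0088] score 0.916
top bottleTop px [-3.92 -0.09] world [-0.0002  0.0092] score 0.946
top cupRim px [-1.06  0.62] world [-0.0016  0.0023] score 0.972
top jarTop px [0.08 1.05] world [-0.0025 -0.0005] score 0.979
top vase px [-0.03  0.  ] world [-0.      0.0001] score 0.998
side cap px [-0.91  3.41] world [-0.0002  0.0094] score 0.993
side bottleTop px [-0.73  3.47] world [-0.0005  0.0094] score 0.988
side cupRim px [0.57 1.46] world [-0.0015  0.0026] score 0.954
side jarTop px [ 1.45 -0.11] world [-0.0024 -0.0006] score 0.986
side vase px [ 0.01 -0.05] world [-0.     -0.0002] score 0.956
```

```bash
python3 - <<'E'
from h import *
from scipy.optimize import least_squares
T=bot.read_camera("top");im=cv2.imread("pics/t4.png");hsv=cv2.cvtColor(im,cv2.COLOR_BGR2HSV)
m=((hsv[...,1]>60)&(hsv[...,2]>140)).astype(np.uint8)
obj=dict(cup=(.5102-.0016,.3887+.0023),bottle=(.5193,.2339+.0091),jar=(.4403-.0025,.307-.0005))
for n,(u,v) in(("cup",(78,174)),("bottle",(211,173)),("jar",(139,239))):
    k=np.zeros_like(m);k[v-36:v+36,u-36:u+36]=m[v-36:v+36,u-36:u+36]
    h=max(cv2.findContours(k,0,1)[0],key=cv2.contourArea)[:,0].astype(float)
    W=np.array([ray(T,[90+(p[0]+.5)/2.3-.5,130+(p[1]+.5)/2.3-.5],.009)[:2] for p in h])
    r=least_squares(lambda q:np.hypot(*(W-q[:2]).T)-q[2],np.r_[W.mean(0),.034],loss="soft_l1",f_scale=.001).x
    print(n,r.round(4),"object-coaster",(np.array(obj[n])-r[:2]).round(4))
E
```

```text
cup [0.5109 0.387  0.0336] object-coaster [-0.0023  0.004 ]
bottle [0.5187 0.2371 0.0336] object-coaster [0.0006 0.0059]
jar [0.442  0.3084 0.0335] object-coaster [-0.0042 -0.0019]
```

Relative to the coasters, the bottle is about 6 mm off and the cup and jar about 4.5 mm each. I'll regrip the bottle lower and recentre it.

>>> jog_arm(deltas=[[-0.0143,0.0426,0,0,0,0,1],[-0.0143,0.0426,0,0,0,0,1],[-0.0143,0.0426,0,0,0,0,1],[-0.0143,0.0426,0,0,0,0,1],[-0.0143,0.0426,0,0,0,0,1],[-0.0143,0.0426,0,0,0,0,1],[-0.0143,0.0426,0,0,0,0,1],[0,0,0,0,0,0,1],[0,0,-0.02,0,0,0,1],[0,0,-0.03,0,0,0,1]])

```text
t: 46.0
eef_pos: [0.5206, 0.2484, 0.1643]
tool_rot: [0.001, 0.684, 0.729, 0.002]
contact_force: [0.4, -0.1, -0.0]
gripper_width: 1.0
grasp_force: 0.0
```

>>> jog_arm(deltas=[[0,0,-0.03,0,0,0,1],[0,0,-0.03,0,0,0,1],[0,0,-0.015,0,0,0,1],[0,0,-0.006,0,0,0,1],[0,0,0,0,0,0,1],[0,0,0,0,0,0,1]])

```text
t: 46.6
eef_pos: [0.5209, 0.2471, 0.0832]
tool_rot: [0.0, 0.685, 0.729, 0.001]
contact_force: [-1.3, 0.2, -0.5]
gripper_width: 1.003
grasp_force: 0.0
```

>>> jog_arm(deltas=[[0,-0.001,-0.002,0,0,0,1],[0,0,0,0,0,0,0.7],[0,0,0,0,0,0,0.5],[0,0,0,0,0,0,0.5],[0,0,0,0,0,0,0.5],[0,0,0,0,0,0,0.5],[0,0,0,0,0,0,0.5]])

```text
t: 47.3
eef_pos: [0.5204, 0.2457, 0.0809]
tool_rot: [0.0, 0.685, 0.729, 0.0]
contact_force: [-2.1, -0.1, 6.1]
gripper_width: 0.653
grasp_force: 41.5
```

>>> jog_arm(deltas=[[0,0,0.005,0,0,0,0.5],[0,0,0.005,0,0,0,0.5],[-0.0003,-0.003,0,0,0,0,0.5],[-0.0003,-0.003,0,0,0,0,0.5],[0,0,0,0,0,0,0.5],[0,0,0,0,0,0,0.5]])

```text
t: 47.9
eef_pos: [0.5194, 0.239, 0.0896]
tool_rot: [-0.0, 0.685, 0.729, -0.0]
contact_force: [0.5, 0.1, -3.6]
gripper_width: 0.651
grasp_force: 43.1
```

>>> jog_arm(deltas=[[0,0,-0.004,0,0,0,0.5],[0,0,-0.003,0,0,0,0.5],[0,0,-0.002,0,0,0,0.5],[0,0,0,0,0,0,0.5],[0,0,0,0,0,0,0.5]])

```text
t: 48.4
eef_pos: [0.5193, 0.2396, 0.081]
tool_rot: [-0.0, 0.685, 0.729, -0.0]
contact_force: [-1.7, -1.0, 2.8]
gripper_width: 0.652
grasp_force: 43.5
```

>>> jog_arm(deltas=[[0,0,0,0,0,0,0.72],[0,0,0,0,0,0,0.85],[0,0,0,0,0,0,1],[0,0,0,0,0,0,1],[0,0,0,0,0,0,1],[0,0,0.02,0,0,0,1],[0,0,0.04,0,0,0,1],[0,0,0.05,0,0,0,1],[-0.002,0.038,0,0,0,0,1],[-0.003,0.038,0,0,0,0,1]])

```text
t: 49.4
eef_pos: [0.5165, 0.3154, 0.1932]
tool_rot: [0.001, 0.686, 0.727, 0.002]
contact_force: [-0.2, -0.1, -1.4]
gripper_width: 1.004
grasp_force: 0.0
```

>>> jog_arm(deltas=[[-0.003,0.038,0,0,0,0,1],[-0.002,0.039,0,0,0,0,1],[0,0,-0.03,0,0,0,1],[0,0,-0.04,0,0,0,1],[0,0,-0.04,0,0,0,1],[0,0,-0.02,0,0,0,1],[0,0,0,0,0,0,1],[0,0,0,0,0,0,1]])

```text
t: 50.2
eef_pos: [0.5097, 0.3928, 0.0613]
tool_rot: [-0.0, 0.685, 0.729, 0.0]
contact_force: [1.1, -0.1, 0.1]
gripper_width: 1.003
grasp_force: 0.0
```

>>> jog_arm(deltas=[[0,0,-0.002,0,0,0,1],[0,0,0,0,0,0,0.8],[0,0,0,0,0,0,0.6],[0,0,0,0,0,0,0.6],[0,0,0,0,0,0,0.6],[0,0,0,0,0,0,0.6],[0,0,0,0,0,0,0.6]])

```text
t: 50.9
eef_pos: [0.51, 0.3932, 0.0606]
tool_rot: [0.0, 0.685, 0.729, 0.001]
contact_force: [-1.1, -2.0, 5.8]
gripper_width: 0.745
grasp_force: 43.5
```

>>> jog_arm(deltas=[[0,0,0.005,0,0,0,0.6],[0,0,0.005,0,0,0,0.6],[0.0012,-0.002,0,0,0,0,0.6],[0.0011,-0.002,0,0,0,0,0.6],[0,0,0,0,0,0,0.6],[0,0,-0.004,0,0,0,0.6],[0,0,-0.003,0,0,0,0.6],[0,0,-0.002,0,0,0,0.6],[0,0,0,0,0,0,0.6],[0,0,0,0,0,0,0.6]])

```text
t: 51.9
eef_pos: [0.5116, 0.3887, 0.0607]
tool_rot: [0.0, 0.685, 0.729, -0.0]
contact_force: [-3.4, -1.7, 8.5]
gripper_width: 0.745
grasp_force: 45.1
```

>>> jog_arm(deltas=[[0,0,0,0,0,0,0.82],[0,0,0,0,0,0,1],[0,0,0,0,0,0,1],[0,0,0,0,0,0,1],[0,0,0.02,0,0,0,1],[0,0,0.04,0,0,0,1],[0,0,0.05,0,0,0,1],[-0.0067,-0.0073,0,0,0,-0.1428,1],[-0.0067,-0.0073,0,0,0,-0.1428,1],[-0.0067,-0.0073,0,0,0,-0.1428,1]])

```text
t: 52.9
eef_pos: [0.4917, 0.3663, 0.1703]
tool_rot: [-0.0, 0.826, 0.564, 0.0]
contact_force: [-0.2, -0.5, -0.4]
gripper_width: 1.0
grasp_force: 0.0
```

>>> jog_arm(deltas=[[-0.0067,-0.0073,0,0,0,-0.1428,1],[-0.0067,-0.0073,0,0,0,-0.1428,1],[-0.0067,-0.0073,0,0,0,-0.1428,1],[-0.0067,-0.0073,0,0,0,-0.1428,1],[-0.0067,-0.0073,0,0,0,-0.1428,1],[-0.0067,-0.0073,0,0,0,-0.1428,1],[-0.0067,-0.0073,0,0,0,-0.1428,1],[-0.0067,-0.0073,0,0,0,-0.1428,1],[0,0,0,0,0,0,1],[0,0,0,0,0,0,1]])

```text
t: 53.9
eef_pos: [0.4383, 0.3084, 0.1701]
tool_rot: [-0.0, 0.999, 0.033, 0.0]
contact_force: [0.7, -0.0, 0.4]
gripper_width: 1.002
grasp_force: 0.0
```

>>> jog_arm(deltas=[[0,0,-0.03,0,0,0,1],[0,0,-0.04,0,0,0,1],[0,0,-0.035,0,0,0,1],[0,0,-0.017,0,0,0,1],[0,0,0,0,0,0,1],[0,0,0,0,0,0,0.75],[0,0,0,0,0,0,0.5],[0,0,0,0,0,0,0.5],[0,0,0,0,0,0,0.5],[0,0,0,0,0,0,0.5]])

```text
t: 54.9
eef_pos: [0.4393, 0.3091, 0.0494]
tool_rot: [-0.001, 1.0, 0.031, 0.001]
contact_force: [-0.3, -0.1, 6.7]
gripper_width: 0.688
grasp_force: 44.1
```

>>> jog_arm(deltas=[[0,0,0.005,0,0,0,0.5],[0,0,0.005,0,0,0,0.5],[0.002,0.001,0,0,0,0,0.5],[0.002,0.0008,0,0,0,0,0.5],[0,0,0,0,0,0,0.5],[0,0,-0.004,0,0,0,0.5],[0,0,-0.003,0,0,0,0.5],[0,0,-0.002,0,0,0,0.5],[0,0,0,0,0,0,0.5],[0,0,0,0,0,0,0.5]])

```text
t: 55.9
eef_pos: [0.4418, 0.3097, 0.0495]
tool_rot: [0.0, 1.0, 0.031, -0.0]
contact_force: [-3.8, -2.9, 9.5]
gripper_width: 0.688
grasp_force: 44.5
```

Release, rise, and retreat over the desk centre to clear the view.

>>> jog_arm(deltas=[[0,0,0,0,0,0,0.75],[0,0,0,0,0,0,1],[0,0,0,0,0,0,1],[0,0,0,0,0,0,1],[0,0,0.02,0,0,0,1],[0,0,0.05,0,0,0,1],[0,0,0.05,0,0,0,1],[0,0,0.04,0,0,0,1],[0.02,-0.035,0,0,0,0,1],[0.02,-0.035,0,0,0,0,1]])

```text
t: 56.9
eef_pos: [0.483, 0.2407, 0.2108]
tool_rot: [-0.001, 0.999, 0.033, 0.002]
contact_force: [0.4, -0.4, -1.4]
gripper_width: 0.999
grasp_force: 0.0
```

>>> jog_arm(deltas=[[0.02,-0.035,0,0,0,0,1],[0.02,-0.035,0,0,0,0,1],[0.02,-0.035,0,0,0,0,1],[0.02,-0.035,0,0,0,0,1],[0.02,-0.035,0,0,0,0,1],[0.02,-0.035,0,0,0,0,1],[0.02,-0.035,0,0,0,0,1],[0,-0.035,0,0,0,0,1],[0,0,0,0,0,0,1],[0,0,0,0,0,0,1]])

```text
t: 57.9
eef_pos: [0.6219, -0.0411, 0.2085]
tool_rot: [0.0, 1.0, 0.03, -0.0]
contact_force: [-0.1, 0.3, -0.2]
gripper_width: 0.998
grasp_force: 0.0
```

```bash
python3 - <<'E'
from cmp import *
o=bot.get_obs();print(o["eef_pos"],o["contact_force"])
cmp([("cap",(.5195,.237,.125),6),("bottleTop",(.5195,.237,.10),11),("cupRim",(.5115,.389,.085),15),("jarTop",(.441,.309,.077),12),("vase",(.388,.078,.09),10)])
a=cv2.imread("pics/raw_top.png")[130:270,90:430];b=cv2.imread("pics/raw_side.png")[150:410,180:400]
a=cv2.resize(a,None,fx=1.5,fy=1.5);b=cv2.resize(b,(240,284));h=np.zeros((284,a.shape[1]+240,3),np.uint8);h[:210,:a.shape[1]]=a;h[:,a.shape[1]:]=b;cv2.imwrite("pics/end.png",h)
E
```

```text
[ 0.62193314 -0.04107527  0.2085439 ] [-0.09471327  0.3061606  -0.24939424]
top cap px [-1.45  0.24] world [-0.0007  0.0032] score 0.951
top bottleTop px [-1.48  0.44] world [-0.0012  0.0034] score 0.948
top cupRim px [ 0.41 -0.02] world [ 0.0001 -0.001 ] score 0.973
top jarTop px [-0.27 -0.01] world [-0.      0.0006] score 0.981
top vase px [-0.29 -0.04] world [0.0001 0.0007] score 0.878
side cap px [0.43 1.48] world [-0.0016  0.0039] score 0.984
side bottleTop px [0.44 1.35] world [-0.0015  0.0035] score 0.995
side cupRim px [-0.02 -0.3 ] world [ 0.0002 -0.0006] score 0.954
side jarTop px [-0.1   0.27] world [0.0001 0.0006] score 0.989
side vase px [-0.01 -0.31] world [ 0.0001 -0.0011] score 0.846
```

View pics/end.png

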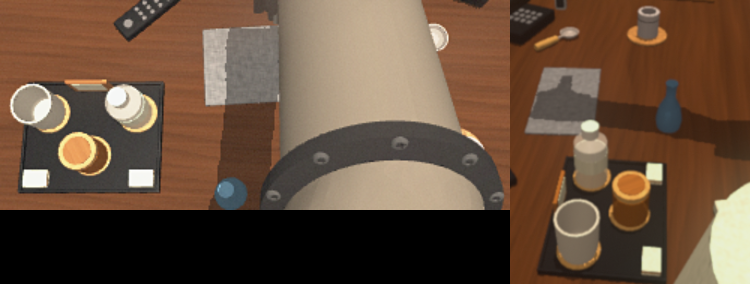

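The final image shows the tin on the trivet (650,20), the bottle (590,160), cup (577,235) and jar (630,200) upright on their coasters, each within 2 mm, the pad empty, and the vase at (668,108) where it was.

```bash
python3 -c "
from station import bot
print(bot.hand_in())"
```

```text
the job is handed in; nothing more can be done
None
```

The job is handed in at about 58 s: the tin is centred on the trivet, the bottle, cup and jar stand upright on their own coasters within about 2 mm of the middle (all three were regripped and recentred once), and the vase was never touched.

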